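Isolate the bench strip and fish out the dropped nut

TASK

A blue thumb nut has dropped under the clear instrument riser, in front of its terminal strip. First turn the red isolator handle to off (a quarter turn anticlockwise, to its stop) and then swing its lockout hasp fully out. Only then slide the flat hook probe under the riser, drag the nut out onto the bench in front so that it lies wholly clear of the riser, and leave the probe lying on the bench, also clear of the riser; do not touch the nut with the gripper, do not knock the terminal strip with the probe, and leave the meter, the spool, the bottle and the circuit board where they are.

Things in the scene. Friction and masses are not known exactly. Their poses are not given: they have to be found in the camera images.
- shelf: Fixed clear riser, 170 (x) x 400 (y) x 53 mm high. Origin at the centre of its footprint, on the bench. Top plate 8 mm thick with 45 mm free height below it; end walls 8 mm thick at y = +-200 mm (outer faces); open front at x = -85 mm of its frame, which faces the robot (-x). The back is closed by the terminal strip.
- terminals: Grey terminal strip with red and black sockets, 18 x 382 x 36 mm, fixed under the riser along its back; origin at the centre of its underside; its front face, with the sockets (which stand out 4 mm), is at x = +65 mm of the riser's frame. The probe must not press on it with more than 3 N.
- nut_center (a point): Centre of the loose blue thumb nut, a plain disc 22 mm in diameter and 14 mm high, lying flat on the bench on a pale grey sheet (no thickness) under the riser, at x = -55 to -25 mm and y = -90 to +90 mm of the riser's frame; about 25 g; it slides and hardly rolls when pushed. Seen through the clear top.
- probe_grip (a point): Centre of the orange handle of the loose hook probe, 80 (x) x 18 (y) x 28 mm high; x points along the blade to the hook, z up. Grasp across the 18 mm. Probe 80 g, balanced within 30 mm of here; undersides of handle and blade level. Dark steel blade 14 mm wide, 6 thick, to x = 152 mm; at its end a hook arm, x = 142 to 152 mm, 6 thick, reaches sideways to y = +45 mm (and -7 mm).
- probe_hook (a point): Point of the probe where the blade's centre line meets the hook arm's, 147 mm ahead of the handle's centre, half-way up the blade (3 mm above its underside); same axes as the handle.
- isolator_grip (a point): Point on the turning axis of the red isolator handle bar, 92 mm above the bench and 14 mm below the bar's top. The bar is 60 (x, its own length) x 16 (y) x 34 mm high, its underside 72 mm above the bench; grasp it across its 16 mm. It sits on top of a fixed grey box 170 x 90 x 60 mm high, 30 mm from the box's centre towards the robot; the axes turn with the handle.
- isolator (a joint): Angle of the isolator handle: 0 = on (bar along the box's length), grows anticlockwise seen from above to 1.57 = off (bar across the box), where it meets a stop. Stays where it is left; turning takes about 0.12 N m.
- hasp_knob (a point): Centre line of the green upright knob at the free end of the steel lockout hasp, 84 mm above the bench; the knob is a round post 12 mm in diameter, from 66 to 96 mm above the bench. Pinch or push it.
- hasp_pivot (a point): Point on the hasp's vertical pivot axis, at the same height as the knob's centre; the knob is 55 mm from it.
- hasp (a joint): Angle of the hasp: 0 = folded across the box's far end, grows anticlockwise seen from above to 1.57 = fully swung out beyond the box's far end, where it meets a stop. Stays where it is left; takes about 1 N at the knob.
- meter: Yellow hand multimeter, 140 x 70 x 30 mm, loose, lying on the riser near its right (-y) end; origin at the centre of its underside. Bystander.
- spool: Blue spool, 54 mm in diameter, 36 mm high, loose, standing on the riser near its left (+y) end; origin at the centre of its underside. Bystander.
- bottle: Bottle with a red cap, 50 mm in diameter, 130 mm high, standing on the bench to the right of the riser; origin at the centre of its underside. Bystander.
- board: Green circuit board, 100 x 70 mm, 4 mm thick (16 mm with parts), lying on the bench at the right; origin at the centre of its underside. Bystander.
Mind the look-alikes: they are no part of the job. There is more than one size of the part that bears isolator_grip; the job needs the smaller.

How it is judged (in metres and radians):
On the way, in this order (a step that is already met when the one before it is completed fails the run):
1. the isolator handle is turned to off (value of joint isolator above 1.4 rad), for 0.2 s.
2. the lockout hasp is swung out (value of joint isolator above 1.4 rad and value of joint hasp above 1.25 rad), for 0.2 s.
3. the nut lies on the bench in front of the riser, clear of it (all of step 2 and x of nut_center in the frame of shelf between -0.28 and -0.1 m and y of nut_center in the frame of shelf between -0.25 and 0.25 m and height (world z) of nut_center below 0.02 m), for 0.2 s.
At the end, for the whole second after the job is handed in: Handle at off (joint above 1.4 rad), hasp out (above 1.25 rad), nut at rest on the bench in front of the riser with its centre 15 to 195 mm before the riser's front edge and within 250 mm of its middle line; probe released, lying at rest on the bench with its hook in front of the riser (all of step 3 and linear speed of each of nut, probe below 0.02 m/s and x of probe_hook in the frame of shelf below -0.087 m and height (world z) of probe_hook below 0.02 m and height (world z) of probe_grip below 0.03 m); the robot touches nothing.
It fails at once if the hasp is swung out before the handle is at off (value of joint hasp above 0.6 rad and value of joint isolator below 1.3 rad).
It fails at once if the probe is put under the riser before the isolator is off and the hasp is out (x of probe_hook in the frame of shelf between -0.07 and 0.07 m and y of probe_hook in the frame of shelf between -0.2 and 0.2 m and height (world z) of probe_hook below 0.045 m and (value of joint isolator below 1.3 rad or value of joint hasp below 1.15 rad)).
It fails at once if the gripper touches the nut (contact force between the fingers and nut above 0.5 N).
It fails at once if the probe presses on the terminal strip with more than 3 N (contact force between probe and terminals above 3 N).
It fails at once if the meter, spool, bottle or board is moved more than 30 mm (distance of any of meter, spool, bottle, board from where it was at the start of the episode above 0.03 m).
It also fails if it takes over 54 s, if anything falls off the work surface, if the arm or the gripper's body presses on something with over 40 N, if the wrist force passes 120 N, or if a joint passes its speed limit or range.

ROBOT

A 6-joint arm with a two-finger parallel gripper is mounted at the origin on the work surface. World frame = base frame: x ahead of the robot, y to its left, z up, the work surface at z = 0. Lengths are in mm, angles in rad, forces in N, time in s.
With the tool pointing down it reaches from about 250 to 800 mm from the base axis. Payload 3.9 kg.
Tool frame: the origin (TCP) lies at the very end of the fingers, on their centre line; the grasp point (between the pads) lies robot.grip_point_offset behind it (robot.grip_point_offset is the distance from the TCP to the grasp point, in mm); x points along the fingers, y is the direction in which the jaws open and shut, and the axes are right-handed (so a half turn about x gives the same grasp; the last joint's range is limited). The gripper opens to 85 mm and grips with 20 to 120 N. Pads are 22 mm wide; open, the fingers measure 114 mm over their backs; the gripper's body (76 mm by 85 mm) begins 54 mm behind the grasp point. The pads swing forward as they close: fully open they stand 13 mm farther back than shut.
Start: joints at [1.276, 0.26, -0.138, 1.173, 0, 1.571], TCP at [152.533, 502.343, 231.304] pointing down, gripper open.
Joint ranges: [-2.78, 2.78], [-0.83, 1.72], [-1.28, 1.37], [-1.9, 2.12], [-1.57, 1.48], [-3.14, 3.14]. Speed limits (rad/s): [2.57, 2.57, 3.14, 3.14, 3.14, 3.14].

INTERFACE

Orientations are given as a unit quaternion [w, x, y, z].
In Python, from workcell import monitor, optics, workorder, robot gives the robot as it stands.
- The arm moves only by the tool play_rows, never from a script. Its argument "rows" is a list of rows, each an object with "delta_pos": the shift along the tool's x, y, z in mm, a list of three; "rot": the turn, a rotation vector about the tool's x, y, z in degrees, a list of three; "gripper": the opening, from 0 (shut) to 1 (fully open). In form: [{"delta_pos": [dx, dy, dz], "rot": [ax, ay, az], "gripper": gripper}, ...]. A call has 1 to 5 rows; each row is the pose to reach, as a shift and turn from the pose commanded when the call began, along the tool's axes at that moment; what a row does not reach only later rows make up. A row lasts 1/10 s, in which the tool goes at most 50 mm and 8.59 degrees, less where a joint would pass 70% of its speed; a pose out of reach is approached as far as the arm can. A call with a gripper value outside its range is refused whole. The fingers move at their own pace and stop on an object; "force" is the grip in N (left out, the last holds). Time passes only in rows, so rows that repeat a pose let the fingers close. It gives the time, the measured TCP pose, the force and the opening at its end, in the units of the state.
- monitor.observe(): the state, without advancing time (a new reading comes with each control period).
- optics.snapshot(name): name is "scene" or "top" or "wrist"; returns the picture (420x560x3 uint8, blue, green, red); there is no depth.
- optics.camera_info(name): a dict with "fovy" (degrees; the focal length in pixels is half the picture's height over the tangent of half this angle, whatever the lens; pixels are square), "cx", "cy" (the principal point, pixels), "cam_to_world" (4x4, takes a point from camera to world coordinates). Camera axes: x right, y up, looking along -z (the intrinsics and any distortion apply to the point x, -y, -z); pixel columns grow to the right and rows downward; lengths in mm; the calibration is good to about 2 mm. A picture is of the moment at which its call begins: read the wrist's pose just before it. camera_info takes no time and is no camera call; for the wrist camera it gives the pose at the moment of the call.
- workorder.job_done(): hands the job in, once; it reports no verdict.
The state is a dict: "time": time; "joint_positions": joint angles; "dq": joint speeds; "joint_torque": joint torques, N m; "ee_pos": TCP position; "tool_rot": TCP orientation; "force": force on the tool from outside, world axes, zero at the start; "moment": the same for the moment, N m; "finger_gap": opening from 0.0 (shut) to 1.0 (fully open).
Only numpy, scipy, OpenCV 4.12 (cv2) and the standard library are available. Lean on these libraries where they do the work, as an engineer would, in place of code of your own. Each camera call takes 0.05 s, during which the arm holds its last target. There are 200 camera calls.

## Working session

There is one attempt and no reset: what is moved stays moved. The work goes in short steps, Python scripts to look and compute and a tool call to move; the robot and the scene stay as the last step left them, time stands still between calls to the robot, and variables do not carry over. Pictures are saved under pics/ and viewed, about 8 in all and at most 12, crops included, and the job is handed in when it is done.

Besides the shell and the picture viewer there is one more tool, called after "Call:" by a JSON object that holds its "api" and its "payload". play_rows: Moves the arm, as the interface text tells. Its arguments: {"type":"object","properties":{"rows":{"type":"array","items":{"type":"object","properties":{"delta_pos":{"type":"array","items":{"type":"number"}},"rot":{"type":"array","items":{"type":"number"}},"gripper":{"type":"number"}}}},"force":{"type":"number"}},"required":["rows"]}

```bash
ls; mkdir -p pics
cat > h.py <<'E'
import numpy as np, cv2
from workcell import monitor, optics, workorder, robot
from scipy.spatial.transform import Rotation as R
def snap(n,f=None):
    c=optics.camera_info(n); im=np.asarray(optics.snapshot(n))
    if f: cv2.imwrite('pics/'+f,im)
    return im,c
def K(c):
    f=210/np.tan(np.radians(c['fovy'])/2); return np.array([[f,0,c['cx']],[0,f,c['cy']],[0,0,1]])
def dist(c):
    for k in ('dist','distortion','D'):
        if k in c and c[k] is not None: return np.array(c[k],float)
    return np.zeros(5)
def ray(c,p):
    u=cv2.undistortPoints(np.array([[p]],float),K(c),dist(c))[0,0]
    T=np.array(c['cam_to_world']); return T[:3,3],T[:3,:3]@np.array([u[0],-u[1],-1])
def onz(c,p,z):
    o,d=ray(c,p); return o+d*(z-o[2])/d[2]
def proj(c,P):
    T=np.array(c['cam_to_world']); q=T[:3,:3].T@(np.array(P,float)-T[:3,3]); q=q*[1,-1,-1]
    return cv2.projectPoints(q.reshape(1,3),np.zeros(3),np.zeros(3),K(c),dist(c))[0].ravel()
E
python3 - <<'E'
from h import *
for n in('scene','top'):
    im,c=snap(n,n+'0.png'); print(c)
print(monitor.observe(), robot.grip_point_offset)
a=cv2.imread('pics/scene0.png');b=cv2.imread('pics/top0.png')
E
```

```text
pics
{'fovy': 55.840146225023425, 'cx': 275.3623368372715, 'cy': 208.9298543754009, 'cam_to_world': array([[ 4.49007329e-01, -5.16061192e-01,  7.29433523e-01,
         1.23121158e+03],
       [ 8.93528034e-01,  2.59569936e-01, -3.66375628e-01,
        -4.10572847e+02],
       [-2.66769965e-04,  8.16274644e-01,  5.77663946e-01,
         6.66624930e+02],
       [ 0.00000000e+00,  0.00000000e+00,  0.00000000e+00,
         1.00000000e+00]])}
{'fovy': 48.772011500560296, 'cx': 276.7387173179266, 'cy': 206.69890784988246, 'cam_to_world': array([[-1.04572418e-02,  9.92165960e-01, -1.24488365e-01,
         3.58440572e+02],
       [-9.99672257e-01, -7.46379619e-03,  2.44881516e-02,
        -4.56453046e+01],
       [ 2.33671546e-02,  1.24703644e-01,  9.91918836e-01,
         1.47864987e+03],
       [ 0.00000000e+00,  0.00000000e+00,  0.00000000e+00,
         1.00000000e+00]])}
{'time': 0.1, 'joint_positions': array([ 1.27600108e+00,  2.60638474e-01, -1.39253887e-01,  1.17272047e+00,
        3.24642288e-06,  1.57079647e+00]), 'dq': array([ 1.00311775e-03, -1.02048689e-03,  3.31848824e-03,  1.41392529e-03,
       -8.35314854e-04,  2.81053863e-05]), 'joint_torque': array([ 7.74579094e-04, -4.06507766e+01,  2.54527098e+01,  1.00564642e-02,
        6.24210998e-05,  5.85665617e-06]), 'ee_pos': array([152.35206151, 501.75159573, 230.53235919]), 'tool_rot': array([ 0.6993436 ,  0.10321378,  0.69953452, -0.10448398]), 'force': array([-0.03478918, -0.2654576 , -0.10885064]), 'moment': array([0.01127472, 0.00442628, 0.03695481]), 'finger_gap': 1.0027510677956035} 18.700000000000003
```

View pics/scene0.png

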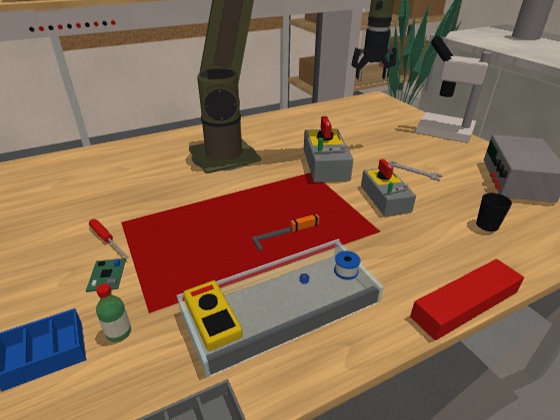

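View pics/top0.png

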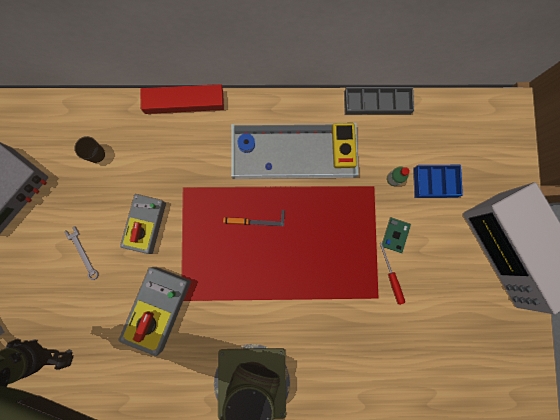

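```bash
python3 -c "
from h import *
print(optics.camera_info('wrist'))"
```

```text
{'fovy': 70.78844769666048, 'cx': 275.477905451729, 'cy': 210.78029508260204, 'cam_to_world': array([[ 2.90659114e-01, -9.19888076e-01, -2.63293006e-01,
         8.55128739e+01],
       [ 9.56824085e-01,  2.78797548e-01,  8.22167692e-02,
         5.22345639e+02],
       [-2.22478107e-03, -2.75822143e-01,  9.61206115e-01,
         3.72807775e+02],
       [ 0.00000000e+00,  0.00000000e+00,  0.00000000e+00,
         1.00000000e+00]])}
```

Run:
```python
from h import *
im,c=cv2.imread('pics/top0.png'),optics.camera_info('top')
s,cs=cv2.imread('pics/scene0.png'),optics.camera_info('scene')
def blobs(im,lo,hi,amin=8):
    h=cv2.cvtColor(im,cv2.COLOR_BGR2HSV); m=cv2.inRange(h,np.array(lo),np.array(hi))
    n,l,st,ce=cv2.connectedComponentsWithStats(m)
    return [(st[i].tolist(),ce[i].round(1)) for i in range(1,n) if st[i,4]>=amin]
for nm,lo,hi,z in (('orange',(8,180,120),(18,255,255),28),('blue',(110,120,60),(130,255,255),14),('green',(60,120,60),(90,255,255),96),('red',(0,180,120),(5,255,255),106)):
    for st,ce in blobs(im,lo,hi): print('top',nm,st,ce,onz(c,ce,z).round(0))
    for st,ce in blobs(s,lo,hi): print('scene',nm,st,ce,onz(cs,ce,z).round(0))
a=cv2.resize(im[180:260,100:300],None,fx=4,fy=4,interpolation=cv2.INTER_CUBIC)
b=cv2.resize(im[110:190,220:370],None,fx=4,fy=4,interpolation=cv2.INTER_CUBIC)[:, :600]
b=cv2.copyMakeBorder(b[:280],0,0,0,200,cv2.BORDER_CONSTANT)
cv2.imwrite('pics/c1.png',np.vstack([a,b[:,:800]]))
```

```text
top orange [338, 158, 14, 4, 16] [343.7 158.4] [ 695. -298.   28.]
top orange [223, 217, 2, 6, 11] [223.5 219.7] [501.  86.  28.]
top orange [227, 217, 18, 7, 92] [235.2 220. ] [499.  49.  28.]
top orange [246, 218, 3, 6, 12] [246.7 220.6] [497.  13.  28.]
scene orange [295, 215, 20, 15, 204] [305.6 221.8] [514.  40.  28.]
scene orange [315, 214, 4, 11, 15] [317.3 217.9] [513.  77.  28.]
scene orange [291, 220, 4, 12, 34] [292.8 224.9] [511.   3.  28.]
top blue [238, 134, 17, 19, 225] [245.8 142.2] [754.  16.  14.]
top blue [266, 163, 6, 7, 26] [268.6 165.9] [675. -57.  14.]
top blue [414, 165, 47, 33, 956] [434.8 179.5] [ 627. -595.   14.]
top blue [450, 191, 5, 3, 8] [451.9 192.5] [ 584. -648.   14.]
top blue [386, 240, 4, 4, 13] [387.8 241.5] [ 428. -433.   14.]
scene blue [300, 274, 9, 10, 65] [303.9 278.5] [682. -62.  14.]
top green [151, 204, 3, 3, 8] [151.9 205.1] [540. 294.  96.]
top green [390, 218, 11, 4, 12] [394.7 219.8] [ 489. -435.   96.]
top green [402, 222, 8, 15, 23] [406.7 227.5] [ 466. -471.   96.]
top green [392, 238, 14, 15, 27] [400.  247.3] [ 407. -448.   96.]

[... 1391 characters left out ...]
 313, 14, 21, 120] [142.  324.6] [192. 312. 106.]
scene red [323, 118, 8, 19, 95] [327.1 127.3] [167. 324. 106.]
scene red [380, 159, 13, 18, 64] [386.9 167.1] [481. 325. 106.]
scene red [122, 174, 258, 139, 16603] [233.4 234.9] [ 571. -184.  106.]
scene red [491, 174, 5, 3, 11] [493.1 174.6] [648. 562. 106.]
scene red [494, 180, 5, 2, 9] [495.8 180.4] [673. 542. 106.]
scene red [497, 185, 4, 3, 9] [498.3 186.3] [697. 522. 106.]
scene red [89, 219, 22, 22, 212] [ 99.3 229.2] [ 414. -450.  106.]
scene red [415, 259, 109, 78, 3550] [469.1 293.6] [933. 147. 106.]
scene red [96, 284, 14, 14, 123] [102.4 289.5] [ 613. -468.  106.]
scene red [191, 285, 22, 11, 68] [201.6 290.3] [ 699. -300.  106.]
```

View pics/c1.png

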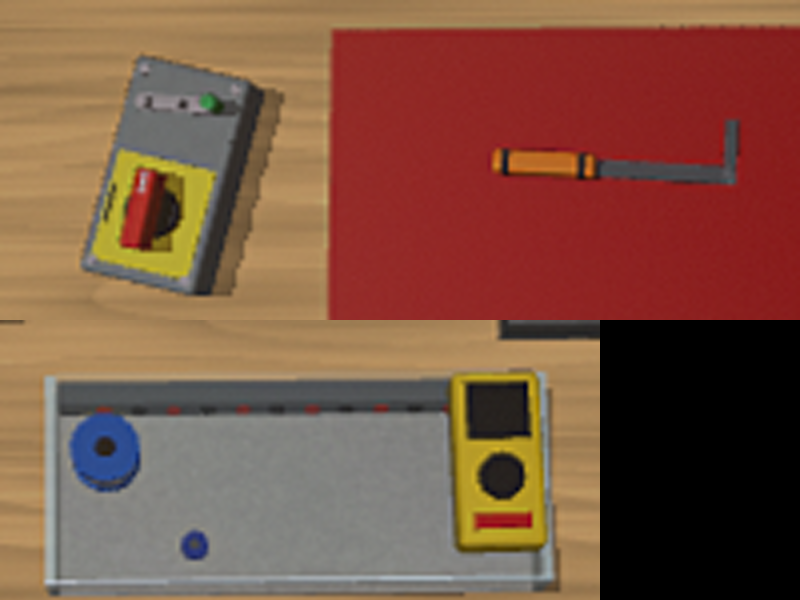

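```bash
cat >> h.py <<'E'
def goto(pos,jaw,cur=None):
    """delta for TCP pos, tool down, jaw(y) axis at yaw jaw deg (mod 180, nearest)"""
    s=monitor.observe(); w,x,y,z=s['tool_rot']; Rc=R.from_quat([x,y,z,w]); M=Rc.as_matrix()
    best=None
    for j in (jaw,jaw+180):
        a=np.radians(j); Y=np.array([np.cos(a),np.sin(a),0]); X=np.array([0,0,-1.]); T=np.c_[X,Y,np.cross(X,Y)]
        rv=np.degrees((Rc.inv()*R.from_matrix(T)).as_rotvec())
        print('  rot',rv.round(1),'j6',s['joint_positions'][5].round(2))
    print('  t',round(s['time'],2),'pos',s['ee_pos'].round(1),'jawyaw',np.degrees(np.arctan2(M[1,1],M[0,1])).round(1),'F',s['force'].round(1),'gap',round(s['finger_gap'],2))
    print('  delta',(M.T@(np.array(pos)-s['ee_pos'])).round(1))
E
python3 - <<'E'
from h import *
goto((440,330,231),76); goto((440,330,231),-104)
E
```

```text
rot [-2.9 -0.   0.1] j6 1.57
  rot [177.1   0.2   0. ] j6 1.57
  t 0.1 pos [152.4 501.8 230.5] jawyaw 73.1 F [-0.  -0.3 -0.1] gap 1.0
  delta [-3.000e-01 -8.080e+01  3.251e+02]
  rot [177.1   0.2   0. ] j6 1.57
  rot [-2.9 -0.   0.1] j6 1.57
  t 0.1 pos [152.4 501.8 230.5] jawyaw 73.1 F [-0.  -0.3 -0.1] gap 1.0
  delta [-3.000e-01 -8.080e+01  3.251e+02]
```

Call:
{"api": "play_rows", "payload": {"rows": [{"delta_pos": [0,-20,80],"rot": [-1,0,0],"gripper": 1},{"delta_pos": [0,-40,160],"rot": [-2,0,0],"gripper": 1},{"delta_pos": [0,-60,240],"rot": [-3,0,0],"gripper": 1},{"delta_pos": [0,-81,325],"rot": [-3,0,0],"gripper": 1},{"delta_pos": [0,-81,325],"rot": [-3,0,0],"gripper": 1}]}}

```text
time: 0.6
ee_pos: [368.3, 372.6, 231.0]
tool_rot: [0.702, 0.085, 0.702, -0.086]
force: [0.1, 0.2, -0.3]
finger_gap: 1.003
```

Call:
{"api": "play_rows", "payload": {"rows": [{"delta_pos": [0,0,0],"rot": [0,0,0],"gripper": 1},{"delta_pos": [0,0,0],"rot": [0,0,0],"gripper": 1},{"delta_pos": [0,0,0],"rot": [0,0,0],"gripper": 1}]}}

```text
time: 0.9
ee_pos: [366.2, 374.1, 230.9]
tool_rot: [0.702, 0.085, 0.702, -0.086]
force: [0.8, -0.5, -0.5]
finger_gap: 0.994
```

Run:
```python
from h import *
im,c=snap('wrist','w1.png'); np.save('w1c.npy',c['cam_to_world']); 
s=monitor.observe();print(s['ee_pos'],s['time'],s['dq'].round(3))
for nm,P in (('red',(455,342,106)),('knob',(543,290,96))): print(nm,proj(c,P))
```

```text
[365.96138113 374.40923371 231.05419259] 0.95 [ 0.015 -0.002  0.     0.001 -0.001 -0.002]
red [266.00803798 292.88078148]
knob [241.37777008 363.7845741 ]
```

View pics/w1.png

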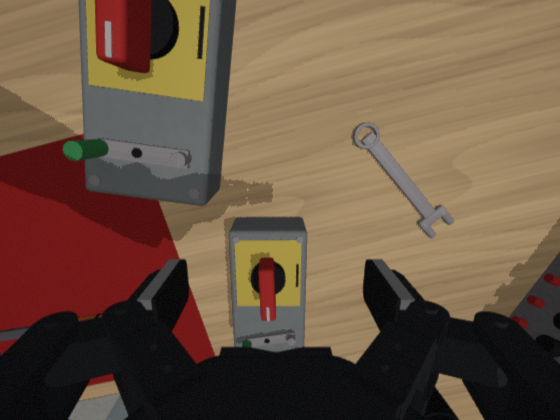

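Call:
{"api": "play_rows", "payload": {"rows": [{"delta_pos": [0,-15,35],"rot": [0,0,0],"gripper": 0.6},{"delta_pos": [0,-25,72],"rot": [0,0,0],"gripper": 0.6},{"delta_pos": [0,-25,72],"rot": [0,0,0],"gripper": 0.6},{"delta_pos": [0,-25,72],"rot": [0,0,0],"gripper": 0.6}]}}

```text
time: 1.35
ee_pos: [430.2, 333.0, 231.1]
tool_rot: [0.702, 0.085, 0.702, -0.085]
force: [-0.9, -0.0, -0.5]
finger_gap: 0.602
```

```bash
cat > m1.py <<'E'
from h import *
im,c=snap('wrist','w2.png'); h=cv2.cvtColor(im,cv2.COLOR_BGR2HSV)
print(monitor.observe()['ee_pos'],c['cam_to_world'][:3,3])
def big(m,near):
    n,l,st,ce=cv2.connectedComponentsWithStats(m); 
    i=min([i for i in range(1,n) if st[i,4]>60],key=lambda i:np.hypot(*(ce[i]-near))); return (l==i).astype(np.uint8),st[i],ce[i]
red=cv2.inRange(h,(0,150,60),(8,255,255))|cv2.inRange(h,(174,150,60),(180,255,255))
m,st,ce=big(red,proj(c,(455,342,100))); r=cv2.minAreaRect(cv2.findContours(m,0,2)[0][0]); print('red',st,ce,r)
bx=cv2.boxPoints(r); print(bx); print([onz(c,p,106).round(1) for p in bx])
y=cv2.inRange(h,(22,120,60),(35,255,255)); m,st,ce=big(y,proj(c,(455,342,60))); r=cv2.minAreaRect(cv2.findContours(m,0,2)[0][0]); b=cv2.boxPoints(r); q=np.array([onz(c,p,60) for p in b]); print('yellow',q.round(1),q.mean(0))
g=cv2.inRange(h,(55,100,40),(90,255,255)); m,st,ce=big(g,proj(c,(540,292,96))); print('green',st,ce,onz(c,ce,84))
E
python3 m1.py
```

```text
[429.73361845 333.20037322 231.16743246] [362.42894475 349.77130205 373.44810908]
red [282 194  18  64 939] [291.03194888 223.47923323] ((290.5, 225.5), (63.0, 17.0), 90.0)
[[282. 194.]
 [299. 194.]
 [299. 257.]
 [282. 257.]]
[array([422.4, 341. , 106. ]), array([426.2, 356.3, 106. ]), array([488.2, 342.5, 106. ]), array([484.2, 326.2, 106. ])]
yellow [[489.2 294.1  60. ]
 [407.8 315.9  60. ]
 [425.4 387.4  60. ]
 [508.2 370.9  60. ]] [457.64209758 342.10130222  60.        ]
green [261 288  10  22 185] [265.69189189 298.61621622] [538.91803501 294.86100188  84.        ]
```

View pics/w2.png

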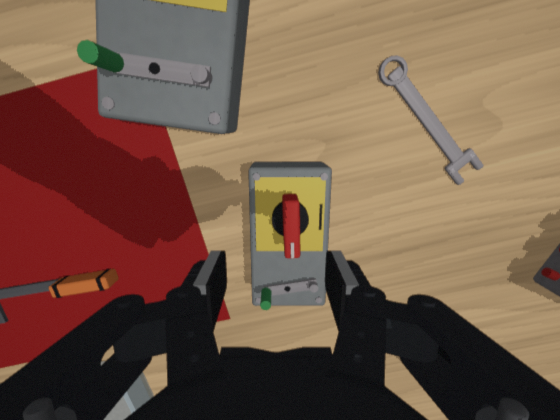

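Run:
```python
from h import *
goto((456,341.6,75),77)
c={**optics.camera_info('wrist')}
print(onz(c,(313,287),66),onz(c,(265.7,290),70),onz(c,(265,306),66),onz(c,(266,293),96))
```

```text
rot [-0.8 -0.1  0. ] j6 0.9
  rot [1.792e+02 0.000e+00 1.000e-01] j6 0.9
  t 1.4 pos [429.7 333.2 231.2] jawyaw 76.2 F [-0.7 -0.3  0.1] gap 0.6
  delta [156.1  14.5  23.6]
[547.6708795  349.17559618  66.        ] [536.03791718 295.25866147  70.        ] [558.94654426 288.41259823  66.        ] [524.67462147 299.36094079  96.        ]
```

Call:
{"api": "play_rows", "payload": {"rows": [{"delta_pos": [20,15,24],"rot": [-1,0,0],"gripper": 0.6},{"delta_pos": [60,15,24],"rot": [-1,0,0],"gripper": 0.6},{"delta_pos": [108,15,24],"rot": [-1,0,0],"gripper": 0.6},{"delta_pos": [153,15,24],"rot": [-1,0,0],"gripper": 0.6},{"delta_pos": [156,15,24],"rot": [-1,0,0],"gripper": 0.6}]}}

```text
time: 1.9
ee_pos: [451.9, 339.0, 69.9]
tool_rot: [0.699, 0.076, 0.706, -0.081]
force: [-0.7, -0.3, -0.5]
finger_gap: 0.598
```

Call:
{"api": "play_rows", "payload": {"force": 40, "rows": [{"delta_pos": [0,0,0],"rot": [0,0,0],"gripper": 0.3},{"delta_pos": [0,0,0],"rot": [0,0,0],"gripper": 0.1},{"delta_pos": [0,0,0],"rot": [0,0,0],"gripper": 0.0},{"delta_pos": [0,0,0],"rot": [0,0,0],"gripper": 0.0},{"delta_pos": [0,0,0],"rot": [0,0,0],"gripper": 0.0}]}}

```text
time: 2.4
ee_pos: [458.9, 341.9, 78.2]
tool_rot: [0.704, 0.08, 0.702, -0.079]
force: [-2.9, -2.8, 7.1]
finger_gap: 0.18
```

Run:
```python
from h import *
goto((456,341.6,75),77)
```

```text
rot [ 0.1  0.1 -0.2] j6 0.87
  rot [-179.9    0.2    0.2] j6 0.87
  t 2.4 pos [458.9 341.9  78.2] jawyaw 77.1 F [-2.9 -2.8  7.1] gap 0.18
  delta [ 3.2 -0.9 -2.8]
```

Call:
{"api": "play_rows", "payload": {"rows": [{"delta_pos": [0,0,0],"rot": [-8,0,0],"gripper": 0},{"delta_pos": [0,0,0],"rot": [-16,0,0],"gripper": 0},{"delta_pos": [0,0,0],"rot": [-24,0,0],"gripper": 0},{"delta_pos": [0,0,0],"rot": [-32,0,0],"gripper": 0}]}}

```text
time: 2.8
ee_pos: [458.9, 341.4, 78.2]
tool_rot: [0.698, -0.119, 0.696, 0.119]
force: [-2.7, -3.9, 7.3]
finger_gap: 0.176
```

Run:
```python
from h import *
goto((456,341.6,75),170);s=monitor.observe();print(s['joint_positions'],s['moment'])
```

```text
rot [-60.6   0.2   0.1] j6 0.3
  rot [ 1.194e+02  1.000e-01 -2.000e-01] j6 0.3
  t 2.8 pos [458.9 341.4  78.2] jawyaw 109.4 F [-2.7 -3.9  7.3] gap 0.18
  delta [ 3.2  1.1 -2.7]
[ 6.40094731e-01  4.41263949e-01 -2.86927602e-01  8.39377668e-01
 -7.23711047e-04  3.01715771e-01] [-0.6081017   0.43696016 -0.12313673]
```

Call:
{"api": "play_rows", "payload": {"rows": [{"delta_pos": [0,0,0],"rot": [-8,0,0],"gripper": 0},{"delta_pos": [0,0,0],"rot": [-16,0,0],"gripper": 0},{"delta_pos": [0,0,0],"rot": [-24,0,0],"gripper": 0},{"delta_pos": [0,0,0],"rot": [-32,0,0],"gripper": 0},{"delta_pos": [0,0,0],"rot": [-40,0,0],"gripper": 0}]}}

```text
time: 3.3
ee_pos: [459.2, 341.0, 78.2]
tool_rot: [0.616, -0.351, 0.613, 0.35]
force: [-0.9, -4.3, 7.3]
finger_gap: 0.178
```

Call:
{"api": "play_rows", "payload": {"rows": [{"delta_pos": [0,0,0],"rot": [-8,0,0],"gripper": 0},{"delta_pos": [0,0,0],"rot": [-16,0,0],"gripper": 0},{"delta_pos": [0,0,0],"rot": [-20,0,0],"gripper": 0},{"delta_pos": [0,0,0],"rot": [-20,0,0],"gripper": 0}]}}

```text
time: 3.7
ee_pos: [459.6, 341.1, 78.3]
tool_rot: [0.547, -0.45, 0.544, 0.449]
force: [-0.3, -4.1, 5.8]
finger_gap: 0.181
```

Run:
```python
from h import *
goto((456,341.6,75),170);s=monitor.observe();print(s['joint_positions'],s['moment'])
```

```text
rot [-1.1  0.1  0.2] j6 -0.74
  rot [178.9   0.3  -0.2] j6 -0.74
  t 3.7 pos [459.6 341.1  78.3] jawyaw 168.9 F [-0.3 -4.1  5.8] gap 0.18
  delta [ 3.3  3.6 -0.2]
[ 0.63940497  0.44125947 -0.28660706  0.83897442 -0.00158613 -0.73844221] [-0.7154241   0.36998478 -1.05667773]
```

Call:
{"api": "play_rows", "payload": {"rows": [{"delta_pos": [0,0,0],"rot": [1,0,0],"gripper": 0.5},{"delta_pos": [0,0,0],"rot": [1,0,0],"gripper": 0.5},{"delta_pos": [-30,0,0],"rot": [1,0,0],"gripper": 0.5},{"delta_pos": [-80,0,0],"rot": [1,0,0],"gripper": 0.5},{"delta_pos": [-125,0,0],"rot": [1,0,0],"gripper": 0.5}]}}

```text
time: 4.2
ee_pos: [457.6, 341.4, 202.0]
tool_rot: [0.549, -0.446, 0.549, 0.446]
force: [0.6, 0.6, -0.0]
finger_gap: 0.502
```

Call:
{"api": "play_rows", "payload": {"rows": [{"delta_pos": [0,0,0],"rot": [0,0,0],"gripper": 0.5},{"delta_pos": [0,0,0],"rot": [0,0,0],"gripper": 0.5}]}}

```text
time: 4.4
ee_pos: [458.9, 342.3, 202.0]
tool_rot: [0.551, -0.446, 0.547, 0.446]
force: [0.3, -0.1, -0.1]
finger_gap: 0.504
```

Run:
```python
from h import *
im,c=snap('wrist','w3.png'); goto((0,0,0),169)
h=cv2.cvtColor(im,cv2.COLOR_BGR2HSV)
for nm,m in (('g',cv2.inRange(h,(55,100,40),(90,255,255))),('r',cv2.inRange(h,(0,150,60),(8,255,255)))):
    n,l,st,ce=cv2.connectedComponentsWithStats(m)
    for i in range(1,n):
        if st[i,4]>80: print(nm,st[i],ce[i].round(1),onz(c,ce[i],84).round(1),onz(c,ce[i],106).round(1))
print('knob pred',proj(c,(539,294,66)),proj(c,(539,294,96)),'pivot',proj(c,(547.7,349.2,66)))
```

```text
rot [-0.9  0.   0. ] j6 -0.72
  rot [ 1.791e+02  0.000e+00 -1.000e-01] j6 -0.72
  t 4.45 pos [457.8 341.4 200.3] jawyaw 168.1 F [ 0.1  0.1 -0.6] gap 0.5
  delta [ 199.9  377.8 -428.5]
g [475   0  59  25 864] [497.2   9.3] [261.5 225.   84. ] [277.  229.1 106. ]
g [165 164  22  17 252] [175.4 171.9] [539.4 294.   84. ] [531.4 292.2 106. ]
r [   83     0   316   107 20539] [221.9  39.9] [472.6 201.8  84. ] [470.2 207.9 106. ]
r [ 265  171   21   72 1200] [275.  204.6] [459.5 341.3  84. ] [458.2 335.5 106. ]
knob pred [182.05840951 168.90582526] [171.19488674 173.99348183] pivot [189.87077723 225.02196214]
```

View pics/w3.png

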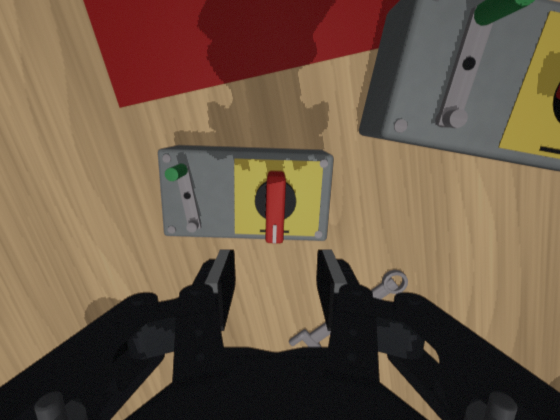

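Run:
```python
from h import *
goto((539.4,294,70),171)
p=np.array([547.7,349.2])-np.array([539.4,294])
# tool axes at jaw yaw 171: y=(cos171,sin171), z = X x Y
a=np.radians(171);Y=np.array([np.cos(a),np.sin(a),0]);Z=np.cross([0,0,-1],Y)
for t in (8,16,24,32,40):
    r=R.from_euler('z',t,degrees=True).as_matrix()[:2,:2]; d=p-r@p
    print(t,(d@Y[:2]).round(1),(d@Z[:2]).round(1))
```

```text
rot [-2.9  0.   0. ] j6 -0.72
  rot [ 1.771e+02  0.000e+00 -1.000e-01] j6 -0.72
  t 4.45 pos [457.8 341.4 200.3] jawyaw 168.1 F [ 0.1  0.1 -0.6] gap 0.5
  delta [130.3 -89.6 -29.7]
8 -7.8 0.6
16 -15.4 2.3
24 -22.7 5.0
32 -29.5 8.7
40 -35.8 13.3
```

Call:
{"api": "play_rows", "payload": {"rows": [{"delta_pos": [0,-45,-15],"rot": [-3,0,0],"gripper": 0.5},{"delta_pos": [10,-90,-30],"rot": [-3,0,0],"gripper": 0.5},{"delta_pos": [50,-90,-30],"rot": [-3,0,0],"gripper": 0.5},{"delta_pos": [90,-90,-30],"rot": [-3,0,0],"gripper": 0.5},{"delta_pos": [128,-90,-30],"rot": [-3,0,0],"gripper": 0.5}]}}

```text
time: 4.95
ee_pos: [538.4, 292.0, 68.6]
tool_rot: [0.536, -0.459, 0.539, 0.46]
force: [-0.4, 0.2, -0.6]
finger_gap: 0.499
```

Call:
{"api": "play_rows", "payload": {"force": 25, "rows": [{"delta_pos": [0,0,0],"rot": [0,0,0],"gripper": 0.2},{"delta_pos": [0,0,0],"rot": [0,0,0],"gripper": 0.0},{"delta_pos": [0,0,0],"rot": [0,0,0],"gripper": 0.0},{"delta_pos": [0,0,0],"rot": [0,0,0],"gripper": 0.0}]}}

```text
time: 5.35
ee_pos: [539.1, 293.0, 72.0]
tool_rot: [0.537, -0.46, 0.538, 0.46]
force: [0.2, -0.6, -14.0]
finger_gap: 0.124
```

Run:
```python
from h import *
goto((539.4,294,70),171)
```

```text
rot [ 0.1 -0.1 -0.1] j6 -0.92
  rot [-1.799e+02  1.000e-01 -1.000e-01] j6 -0.92
  t 5.35 pos [539.1 293.   72. ] jawyaw 171.1 F [  0.2  -0.6 -14. ] gap 0.12
  delta [ 2.  -0.2  1.1]
```

Call:
{"api": "play_rows", "payload": {"rows": [{"delta_pos": [0,-7.8,0.6],"rot": [-8,0,0],"gripper": 0},{"delta_pos": [0,-15.4,2.3],"rot": [-16,0,0],"gripper": 0},{"delta_pos": [0,-22.7,5],"rot": [-24,0,0],"gripper": 0},{"delta_pos": [0,-29.5,8.7],"rot": [-32,0,0],"gripper": 0},{"delta_pos": [0,-35.8,13.3],"rot": [-40,0,0],"gripper": 0}]}}

```text
time: 5.85
ee_pos: [575.9, 302.5, 71.9]
tool_rot: [0.346, -0.615, 0.345, 0.618]
force: [-2.6, 5.6, -13.4]
finger_gap: 0.129
```

Call:
{"api": "play_rows", "payload": {"rows": [{"delta_pos": [0,-7.8,0.6],"rot": [-8,0,0],"gripper": 0},{"delta_pos": [0,-15.4,2.3],"rot": [-16,0,0],"gripper": 0},{"delta_pos": [0,-22.7,5],"rot": [-24,0,0],"gripper": 0},{"delta_pos": [0,-29.5,8.7],"rot": [-32,0,0],"gripper": 0},{"delta_pos": [0,-35.8,13.3],"rot": [-40,0,0],"gripper": 0}]}}

```text
time: 6.35
ee_pos: [598.1, 332.0, 71.9]
tool_rot: [0.114, -0.696, 0.113, 0.7]
force: [-6.0, 2.5, -8.9]
finger_gap: 0.125
```

Run:
```python
from h import *
goto((601,337,70),-109)
s=monitor.observe();d=s['ee_pos'][:2]-[547.7,349.2];print(np.hypot(*d),np.degrees(np.arctan2(d[1],d[0])))
```

```text
rot [ 0.5  0.3 -0. ] j6 -2.31
  rot [-1.795e+02  1.000e-01  5.000e-01] j6 -2.31
  t 6.35 pos [598.1 332.   71.9] jawyaw -108.5 F [-6.   2.5 -8.9] gap 0.13
  delta [ 1.8 -5.7 -1.1]
53.28041518627243 -18.88123987636756
```

Call:
{"api": "play_rows", "payload": {"rows": [{"delta_pos": [0,-5,0.2],"rot": [-3,0,0],"gripper": 0},{"delta_pos": [0,-9,0.5],"rot": [-5,0,0],"gripper": 0},{"delta_pos": [0,-11,1],"rot": [-5,0,0],"gripper": 0},{"delta_pos": [0,-11,1],"rot": [-5,0,0],"gripper": 0}]}}

```text
time: 6.75
ee_pos: [599.2, 336.1, 71.7]
tool_rot: [0.082, -0.7, 0.09, 0.704]
force: [-6.7, -11.7, -3.5]
finger_gap: 0.126
```

Run:
```python
from h import *
goto((601,337,70),-109)
s=monitor.observe();d=s['ee_pos'][:2]-[547.7,349.2];print(np.hypot(*d),np.degrees(np.arctan2(d[1],d[0])))
```

```text
rot [ 5.   0.3 -0.7] j6 -2.38
  rot [-175.     1.1    0.4] j6 -2.38
  t 6.75 pos [599.2 336.1  71.7] jawyaw -104.0 F [ -6.7 -11.7  -3.5] gap 0.13
  delta [ 1.7 -1.3 -1.5]
53.16399908601466 -14.27606313944189
```

Call:
{"api": "play_rows", "payload": {"rows": [{"delta_pos": [0,5,0],"rot": [0,0,0],"gripper": 0.4},{"delta_pos": [0,6,0],"rot": [0,0,0],"gripper": 0.4},{"delta_pos": [-30,6,0],"rot": [0,0,0],"gripper": 0.4},{"delta_pos": [-80,6,0],"rot": [4,0,0],"gripper": 0.6},{"delta_pos": [-130,6,0],"rot": [12,0,0],"gripper": 0.8}]}}

```text
time: 7.25
ee_pos: [602.7, 336.5, 205.5]
tool_rot: [-0.161, 0.69, -0.159, -0.688]
force: [1.4, 0.7, 0.0]
finger_gap: 0.726
```

Run:
```python
from h import *
goto((480,50,200),-150)
```

```text
rot [33.9 -0.   0.2] j6 -2.18
  rot [-146.1   -0.3   -0. ] j6 -2.18
  t 7.25 pos [602.7 336.5 205.5] jawyaw -116.1 F [1.4 0.7 0. ] gap 0.73
  delta [  4.6 311.3 -16. ]
```

Call:
{"api": "play_rows", "payload": {"rows": [{"delta_pos": [0,45,-2],"rot": [8,0,0],"gripper": 1},{"delta_pos": [0,90,-4],"rot": [16,0,0],"gripper": 1},{"delta_pos": [0,135,-6],"rot": [24,0,0],"gripper": 1},{"delta_pos": [0,180,-8],"rot": [32,0,0],"gripper": 1},{"delta_pos": [0,225,-10],"rot": [40,0,0],"gripper": 1}]}}

```text
time: 7.75
ee_pos: [513.9, 128.3, 204.9]
tool_rot: [-0.388, 0.594, -0.384, -0.591]
force: [-0.3, -0.5, 1.7]
finger_gap: 1.0
```

Run:
```python
from h import *
goto((480,50,200),-195)
```

```text
rot [38.8  0.1  0.4] j6 -1.74
  rot [-1.412e+02 -5.000e-01  1.000e-01] j6 -1.74
  t 7.75 pos [513.9 128.3 204.9] jawyaw -156.2 F [-0.3 -0.5  1.7] gap 1.0
  delta [  4.5  62.7 -57.9]
```

Call:
{"api": "play_rows", "payload": {"rows": [{"delta_pos": [0,30,-28],"rot": [8.5,0,0],"gripper": 1},{"delta_pos": [0,60,-56],"rot": [17,0,0],"gripper": 1},{"delta_pos": [0,63,-58],"rot": [25,0,0],"gripper": 1},{"delta_pos": [0,63,-58],"rot": [34,0,0],"gripper": 1},{"delta_pos": [0,63,-58],"rot": [42,0,0],"gripper": 1}]}}

```text
time: 8.25
ee_pos: [481.0, 50.2, 204.9]
tool_rot: [0.575, -0.415, 0.571, 0.413]
force: [-0.4, 0.3, -0.1]
finger_gap: 1.002
```

Call:
{"api": "play_rows", "payload": {"rows": [{"delta_pos": [0,0,0],"rot": [8.5,0,0],"gripper": 1},{"delta_pos": [0,0,0],"rot": [17,0,0],"gripper": 1},{"delta_pos": [0,0,0],"rot": [25.5,0,0],"gripper": 1},{"delta_pos": [0,0,0],"rot": [34,0,0],"gripper": 1},{"delta_pos": [0,0,0],"rot": [42,0,0],"gripper": 1}]}}

```text
time: 8.75
ee_pos: [481.2, 50.8, 204.7]
tool_rot: [0.686, -0.182, 0.681, 0.182]
force: [-0.3, -0.4, 0.3]
finger_gap: 0.999
```

Call:
{"api": "play_rows", "payload": {"rows": [{"delta_pos": [0,0,0],"rot": [8.5,0,0],"gripper": 1},{"delta_pos": [0,0,0],"rot": [17,0,0],"gripper": 1},{"delta_pos": [0,0,0],"rot": [25.5,0,0],"gripper": 1},{"delta_pos": [0,0,0],"rot": [34,0,0],"gripper": 1},{"delta_pos": [0,0,0],"rot": [42,0,0],"gripper": 1}]}}

```text
time: 9.25
ee_pos: [481.1, 50.8, 204.7]
tool_rot: [0.705, 0.076, 0.701, -0.075]
force: [0.6, -0.5, -0.2]
finger_gap: 0.996
```

Call:
{"api": "play_rows", "payload": {"rows": [{"delta_pos": [0,0,0],"rot": [8.5,0,0],"gripper": 1},{"delta_pos": [0,0,0],"rot": [17,0,0],"gripper": 1},{"delta_pos": [0,0,0],"rot": [25.5,0,0],"gripper": 1},{"delta_pos": [0,0,0],"rot": [34,0,0],"gripper": 1},{"delta_pos": [0,0,0],"rot": [42,0,0],"gripper": 1}]}}

```text
time: 9.75
ee_pos: [481.1, 50.8, 204.7]
tool_rot: [0.631, 0.323, 0.628, -0.321]
force: [0.1, -0.2, 0.0]
finger_gap: 1.0
```

Run:
```python
from h import *
goto((500,48,200),0)
im,c=snap('top','top1.png'); h=cv2.cvtColor(im,cv2.COLOR_BGR2HSV)
im,c=snap('wrist','w4.png'); np.save('w4c.npy',c['cam_to_world']); print(c['cam_to_world'][:3,3])
h=cv2.cvtColor(im,cv2.COLOR_BGR2HSV)
n,l,st,ce=cv2.connectedComponentsWithStats(cv2.inRange(h,(8,150,60),(18,255,255)))
for i in range(1,n):
    if st[i,4]>80: print(st[i],ce[i].round(1),onz(c,ce[i],28).round(1))
```

```text
rot [35.8  0.  -0.4] j6 1.05
  rot [-1.442e+02  5.000e-01  1.000e-01] j6 1.05
  t 9.75 pos [481.1  50.8 204.7] jawyaw 35.8 F [ 0.1 -0.2  0. ] gap 1.0
  delta [ 4.8 13.6 13.3]
[439.60738761 107.63496778 346.74073921]
[298 168  16  17 133] [305.8 175.7] [498.4  84.7  28. ]
[265 176  42  49 900] [284.7 200.7] [496.3  48.8  28. ]
[259 215  14  17  88] [264.8 224.5] [494.3  13.   28. ]
```

View pics/w4.png

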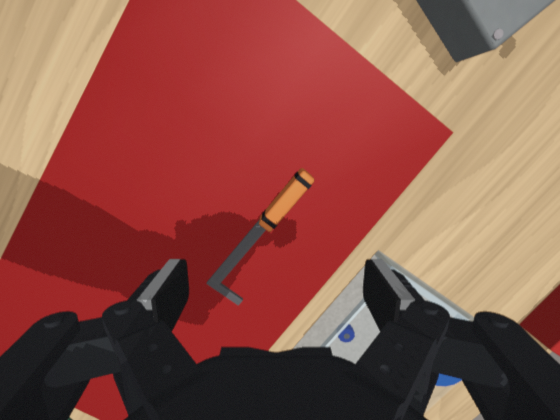

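Run:
```python
from h import *
goto((496.3,48.8,3.5),-3.3)
c=optics.camera_info('wrist')
b=onz(c,(213,284),6);t=onz(c,(240,300),6);print(b,t,'hook dist',np.hypot(*(b-[496.3,48.8,6])[:2]),'arm',np.hypot(*(t-b)))if 0 else print(b,t,np.hypot(*(b-[496.3,48.8,6])[:2]))
```

```text
rot [39.4  0.  -0.3] j6 1.04
  rot [-140.6    0.4    0. ] j6 1.04
  t 9.85 pos [480.9  50.8 204.5] jawyaw 36.1 F [-0.3 -1.2 -0.4] gap 1.0
  delta [201.   10.3  10.2]
[491.24958983 -98.66696468   6.        ] [532.71226931 -97.70002463   6.        ] 147.553421896582
```

Call:
{"api": "play_rows", "payload": {"rows": [{"delta_pos": [20,10,10],"rot": [8.5,0,0],"gripper": 0.6},{"delta_pos": [60,10,10],"rot": [17,0,0],"gripper": 0.6},{"delta_pos": [100,10,10],"rot": [25.5,0,0],"gripper": 0.6},{"delta_pos": [140,10,10],"rot": [34,0,0],"gripper": 0.6},{"delta_pos": [165,10,10],"rot": [38.5,0,0],"gripper": 0.6}]}}

```text
time: 10.35
ee_pos: [493.1, 48.3, 36.0]
tool_rot: [0.489, 0.511, 0.489, -0.51]
force: [-0.5, -0.6, -0.1]
finger_gap: 0.604
```

Call:
{"api": "play_rows", "payload": {"rows": [{"delta_pos": [0,0,0],"rot": [0,0,0],"gripper": 0.6},{"delta_pos": [0,0,0],"rot": [0,0,0],"gripper": 0.6}]}}

```text
time: 10.55
ee_pos: [494.1, 48.3, 38.4]
tool_rot: [0.491, 0.51, 0.49, -0.509]
force: [0.2, 0.6, 0.8]
finger_gap: 0.599
```

Run:
```python
from h import *
goto((496,48.8,3.5),-2.5)
```

```text
rot [ 0.3 -0.  -0.1] j6 1.71
  rot [-1.797e+02  1.000e-01 -0.000e+00] j6 1.71
  t 10.55 pos [494.1  48.3  38.4] jawyaw -2.2 F [0.2 0.6 0.8] gap 0.6
  delta [34.9  1.8 -0.6]
```

Call:
{"api": "play_rows", "payload": {"rows": [{"delta_pos": [12,2,0],"rot": [0,0,0],"gripper": 0.6},{"delta_pos": [24,2,0],"rot": [0,0,0],"gripper": 0.6},{"delta_pos": [34,2,0],"rot": [0,0,0],"gripper": 0.6},{"delta_pos": [35,2,0],"rot": [0,0,0],"gripper": 0.4}]}}

```text
time: 10.95
ee_pos: [495.0, 48.0, 1.9]
tool_rot: [-0.49, -0.51, -0.49, 0.51]
force: [-1.4, 0.6, 0.0]
finger_gap: 0.447
```

Call:
{"api": "play_rows", "payload": {"force": 50, "rows": [{"delta_pos": [0,0,0],"rot": [0,0,0],"gripper": 0.2},{"delta_pos": [0,0,0],"rot": [0,0,0],"gripper": 0},{"delta_pos": [0,0,0],"rot": [0,0,0],"gripper": 0},{"delta_pos": [0,0,0],"rot": [0,0,0],"gripper": 0}]}}

```text
time: 11.35
ee_pos: [495.5, 48.0, 2.8]
tool_rot: [0.49, 0.511, 0.489, -0.51]
force: [1.3, 0.5, 1.3]
finger_gap: 0.202
```

Run:
```python
from h import *
goto((496,48.8,3.5),-2.5)
im,c=snap('top','top2.png')
# shelf corners by top-plate pixel picks from earlier crop (4x, offset 220,110 / rows 320 in stack)
im=cv2.imread('pics/top0.png')
a=cv2.resize(im[115:185,225:365],None,fx=5.5,fy=5.5,interpolation=cv2.INTER_CUBIC); cv2.imwrite('pics/c2.png',a)
h=cv2.cvtColor(im,cv2.COLOR_BGR2HSV)
```

```text
rot [ 0.1 -0.  -0.1] j6 1.71
  rot [-1.799e+02  1.000e-01 -0.000e+00] j6 1.71
  t 11.35 pos [495.5  48.    2.8] jawyaw -2.4 F [1.3 0.5 1.3] gap 0.2
  delta [-0.7  0.4 -0.8]
```

View pics/c2.png

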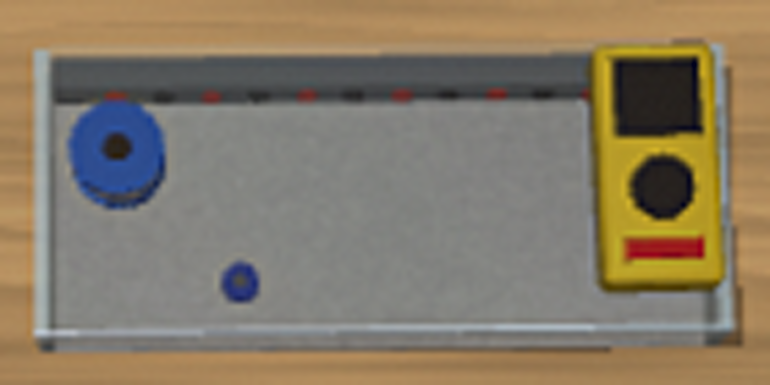

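Run:
```python
from h import *
c=optics.camera_info('top')
P=lambda u,v,z:onz(c,(225+(u+.5)/5.5-.5,115+(v+.5)/5.5-.5),z).round(1)
for n,u,v,z in (('FL',36,331,53),('FR',734,329,53),('BL',35,51,53),('BR',722,45,53),('FLb',40,350,0),('nut',240,282,14),('nutmid',240,283,7),('term0',58,102,36),('term1',585,97,36)): print(n,P(u,v,z))
```

```text
FL [638.9  60.5  53. ]
FR [ 637.7 -337.5   53. ]
BL [802.8  61.4  53. ]
BR [ 805.1 -336.    53. ]
FLb [637.9  62.1   0. ]
nut [675.1 -55.8  14. ]
nutmid [676.  -55.8   7. ]
term0 [777.5  49.3  36. ]
term1 [ 779.4 -258.    36. ]
```

Call:
{"api": "play_rows", "payload": {"rows": [{"delta_pos": [-12,-5,5],"rot": [0,0,0],"gripper": 0},{"delta_pos": [-15,-20,35],"rot": [-6,0,0],"gripper": 0},{"delta_pos": [-15,-35,70],"rot": [-14,0,0],"gripper": 0},{"delta_pos": [-15,-40,105],"rot": [-22,0,0],"gripper": 0},{"delta_pos": [-15,-40,140],"rot": [-30,0,0],"gripper": 0}]}}

```text
time: 11.9
ee_pos: [446.9, -91.2, 17.8]
tool_rot: [0.605, 0.364, 0.607, -0.365]
force: [0.2, -0.1, -0.8]
finger_gap: 0.202
```

Run:
```python
from h import *
goto((455,-130,17),68)
```

```text
rot [-40.   -0.1   0.1] j6 0.88
  rot [1.4e+02 1.0e-01 1.0e-01] j6 0.88
  t 11.9 pos [446.9 -91.2  17.8] jawyaw 28.0 F [ 0.2 -0.1 -0.8] gap 0.2
  delta [  0.8 -11.   38.1]
```

Call:
{"api": "play_rows", "payload": {"rows": [{"delta_pos": [0,-3,10],"rot": [-8,0,0],"gripper": 0},{"delta_pos": [0,-6,20],"rot": [-16,0,0],"gripper": 0},{"delta_pos": [0,-11,38],"rot": [-24,0,0],"gripper": 0},{"delta_pos": [0,-11,38],"rot": [-32,0,0],"gripper": 0},{"delta_pos": [0,-11,38],"rot": [-40,0,0],"gripper": 0}]}}

```text
time: 12.4
ee_pos: [456.6, -129.8, 17.9]
tool_rot: [0.694, 0.136, 0.694, -0.136]
force: [0.4, 0.5, -1.3]
finger_gap: 0.205
```

Call:
{"api": "play_rows", "payload": {"rows": [{"delta_pos": [0,0,0],"rot": [-8,0,0],"gripper": 0},{"delta_pos": [0,0,0],"rot": [-16,0,0],"gripper": 0},{"delta_pos": [0,0,0],"rot": [-22,0,0],"gripper": 0},{"delta_pos": [0,0,0],"rot": [-22,0,0],"gripper": 0}]}}

```text
time: 12.8
ee_pos: [456.5, -129.1, 17.8]
tool_rot: [0.707, 0.003, 0.707, -0.003]
force: [0.6, 0.0, -0.3]
finger_gap: 0.196
```

Run:
```python
from h import *
goto((455,-130,6),90)
im,c=snap('top','top3.png');s,cs=snap('scene','s3.png')
a=cv2.resize(im[110:270,210:370],None,fx=2.5,fy=2.5,interpolation=cv2.INTER_CUBIC)
b=cv2.resize(s[180:340,150:310],None,fx=2.5,fy=2.5,interpolation=cv2.INTER_CUBIC)
cv2.imwrite('pics/c3.png',np.hstack([a,b]))
print('nut pred',proj(c,(676,-57,7)),proj(cs,(676,-57,7)))
for im_,cc in((im,c),(s,cs)):
    m=cv2.inRange(cv2.cvtColor(im_,cv2.COLOR_BGR2HSV),(110,120,60),(130,255,255))
    n,l,st,ce=cv2.connectedComponentsWithStats(m); q=proj(cc,(676,-57,7))
    i=min(range(1,n),key=lambda i:np.hypot(*(ce[i]-q))); print(st[i],ce[i],onz(cc,ce[i],9))
```

```text
rot [-0.4 -0.   0. ] j6 -0.27
  rot [179.6   0.    0. ] j6 -0.27
  t 12.8 pos [ 456.5 -129.1   17.8] jawyaw 89.6 F [ 0.6  0.  -0.3] gap 0.2
  delta [11.8 -0.9 -1.5]
nut pred [268.59623389 166.03411177] [304.27920839 278.24080028]
[266 163   6   7  26] [268.57692308 165.92307692] [675.93456967 -56.92517442   9.        ]
[300 274   9  10  65] [303.87692308 278.46153846] [677.87874964 -59.25356389   9.        ]
```

View pics/c3.png

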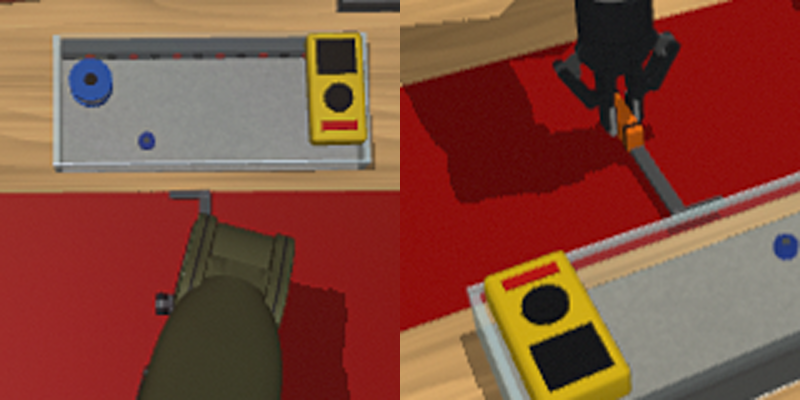

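Call:
{"api": "play_rows", "payload": {"rows": [{"delta_pos": [7,-1,5],"rot": [-0.4,0,0],"gripper": 0},{"delta_pos": [13.5,-3,15],"rot": [-0.4,0,0],"gripper": 0},{"delta_pos": [13.5,-3,15],"rot": [-0.4,0,0],"gripper": 0}]}}

```text
time: 13.2
ee_pos: [473.2, -132.4, 3.0]
tool_rot: [0.707, 0.0, 0.707, -0.0]
force: [-0.7, 0.1, 0.3]
finger_gap: 0.2
```

Run:
```python
from h import *
goto((555,-132,4.5),90)
im,c=snap('top','top4.png')
m=cv2.inRange(cv2.cvtColor(im,cv2.COLOR_BGR2HSV),(0,0,30),(180,110,140))[170:192,262:312]
p=monitor.observe()['ee_pos']
print('pred tip,corner',proj(c,(p[0]+147,p[1]+45,6)),proj(c,(p[0]+147,p[1]-7,6)))
for r in m: print(''.join('#' if v else '.' for v in r))
```

```text
rot [-0.  0.  0.] j6 -0.27
  rot [180.   0.  -0.] j6 -0.27
  t 13.2 pos [ 473.2 -132.4    3. ] jawyaw 90.0 F [-0.7  0.1  0.3] gap 0.2
  delta [-1.5  0.4 81.8]
pred tip,corner [278.1228851  183.10153694] [294.22281316 183.0014135 ]
.................................................#
...........................#.....##............#..
............................##...####.####....##..
........#..##.####...#.#....#...###############..#
..................................................
.........................################...##.###
##################################################
##################################################
##################################################
..................................................
..................................................
.................#.##########..#..................
................#################.................
................#################.................
................#################.................
............................#####.................
............................#####.................
............................####..................
............................####..................
............................#####.................
.............................####.................
.............................######...............
```

Call:
{"api": "play_rows", "payload": {"rows": [{"delta_pos": [-1,0,15],"rot": [0,0,0],"gripper": 0},{"delta_pos": [-1,0,35],"rot": [0,0,0],"gripper": 0},{"delta_pos": [-1,0,58],"rot": [0,0,0],"gripper": 0},{"delta_pos": [-1,0,76],"rot": [0,0,0],"gripper": 0},{"delta_pos": [-1,0,82],"rot": [0,0,0],"gripper": 0}]}}

```text
time: 13.75
ee_pos: [556.8, -132.3, 4.7]
tool_rot: [0.708, -0.0, 0.706, -0.0]
force: [-0.3, 0.4, -0.2]
finger_gap: 0.201
```

Call:
{"api": "play_rows", "payload": {"rows": [{"delta_pos": [0,10,0],"rot": [0,0,0],"gripper": 0},{"delta_pos": [0,24,0],"rot": [0,0,0],"gripper": 0},{"delta_pos": [0,38,0],"rot": [0,0,0],"gripper": 0},{"delta_pos": [0,48,0],"rot": [0,0,0],"gripper": 0},{"delta_pos": [0,48,0],"rot": [0,0,0],"gripper": 0}]}}

```text
time: 14.25
ee_pos: [553.2, -82.1, 4.8]
tool_rot: [0.707, -0.001, 0.707, 0.001]
force: [-0.3, 0.2, -0.7]
finger_gap: 0.2
```

```bash
cat > chk.py <<'E'
from h import *
import sys
goto((555,-84,4.5),90)
im,c=snap('top',sys.argv[1])
m=cv2.inRange(cv2.cvtColor(im,cv2.COLOR_BGR2HSV),(110,120,50),(130,255,255))
n,l,st,ce=cv2.connectedComponentsWithStats(m)
for i in range(1,n):
    if st[i,4]<60 and ce[i][1]>155 and ce[i][0]<330 and st[i,4]>6: print('nut?',st[i],ce[i],onz(c,ce[i],9))
E
python3 chk.py top5.png
python3 - <<'E'
import cv2
im=cv2.imread('pics/top5.png');cv2.imwrite('pics/c5.png',cv2.resize(im[130:230,220:340],None,fx=5,fy=5,interpolation=cv2.INTER_CUBIC))
E
```

```text
rot [ 0.2 -0.  -0. ] j6 -0.15
  rot [-1.798e+02  0.000e+00 -1.000e-01] j6 -0.15
  t 14.25 pos [553.2 -82.1   4.8] jawyaw 90.2 F [-0.3  0.2 -0.7] gap 0.2
  delta [ 0.3 -1.9  1.8]
```

View pics/c5.png

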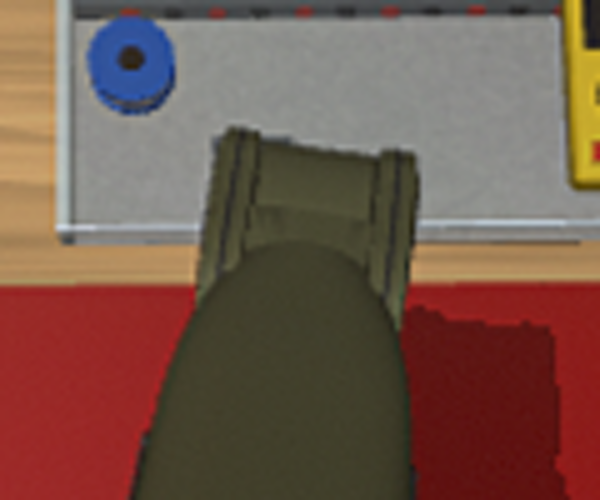

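Run:
```python
from h import *
s,cs=snap('scene','s5.png')
m=cv2.inRange(cv2.cvtColor(s,cv2.COLOR_BGR2HSV),(110,120,50),(130,255,255))
n,l,st,ce=cv2.connectedComponentsWithStats(m)
for i in range(1,n):
    if 10<st[i,4]<120: print(st[i],ce[i],onz(cs,ce[i],9))
p=monitor.observe()['ee_pos']
for d in ((147,-7),(147,45)): print(proj(cs,(p[0]+d[0],p[1]+d[1],7)))
cv2.imwrite('pics/c6.png',cv2.resize(s[210:330,230:390],None,fx=5,fy=5,interpolation=cv2.INTER_CUBIC))
```

```text
[300 274   9  10  65] [303.87692308 278.46153846] [677.87874964 -59.25356389   9.        ]
[296.80185326 290.26047604]
[316.7134911  282.63129934]
```

View pics/c6.png

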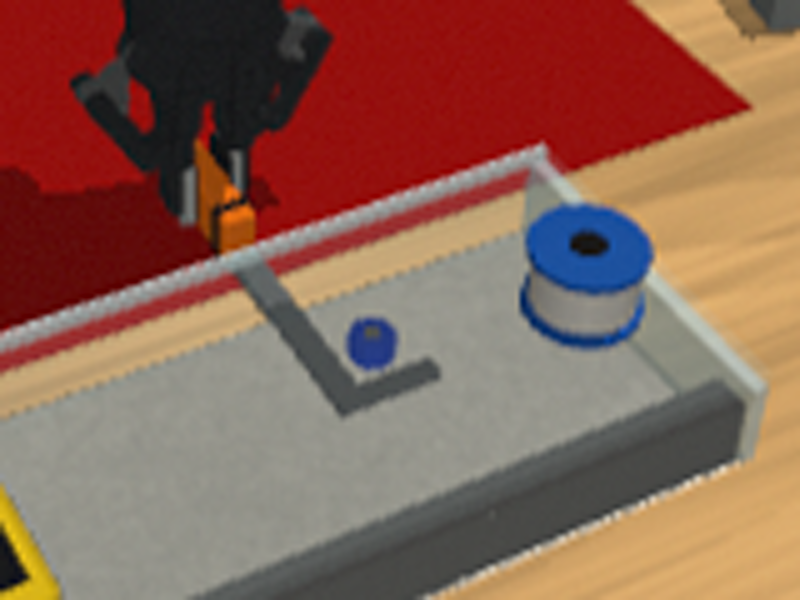

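Call:
{"api": "play_rows", "payload": {"rows": [{"delta_pos": [0.5,0,-6],"rot": [0,0,0],"gripper": 0},{"delta_pos": [0.5,0,-18],"rot": [0,0,0],"gripper": 0},{"delta_pos": [0.5,0,-30],"rot": [0,0,0],"gripper": 0},{"delta_pos": [0.5,0,-42],"rot": [0,0,0],"gripper": 0},{"delta_pos": [0.5,0,-54],"rot": [0,0,0],"gripper": 0}]}}

```text
time: 14.85
ee_pos: [499.1, -84.5, 4.3]
tool_rot: [0.707, 0.0, 0.707, -0.0]
force: [-0.3, -0.0, -0.2]
finger_gap: 0.201
```

Call:
{"api": "play_rows", "payload": {"rows": [{"delta_pos": [0,0,-12],"rot": [0,0,0],"gripper": 0},{"delta_pos": [0,0,-24],"rot": [0,0,0],"gripper": 0},{"delta_pos": [0,0,-36],"rot": [0,0,0],"gripper": 0},{"delta_pos": [0,0,-46],"rot": [0,0,0],"gripper": 0},{"delta_pos": [0,0,-52],"rot": [0,0,0],"gripper": 0}]}}

```text
time: 15.35
ee_pos: [446.6, -84.0, 4.3]
tool_rot: [0.707, 0.0, 0.707, 0.0]
force: [0.6, -0.3, -0.8]
finger_gap: 0.199
```

Run:
```python
from h import *
goto((451,-82,2.8),90)
s,cs=snap('scene','s7.png')
m=cv2.inRange(cv2.cvtColor(s,cv2.COLOR_BGR2HSV),(110,120,50),(130,255,255))
n,l,st,ce=cv2.connectedComponentsWithStats(m)
for i in range(1,n):
    if 10<st[i,4]<120: print(st[i],ce[i],onz(cs,ce[i],9))
```

```text
rot [ 0. -0. -0.] j6 -0.19
  rot [-1.8e+02  0.0e+00 -1.0e-01] j6 -0.19
  t 15.35 pos [446.6 -84.    4.3] jawyaw 90.0 F [ 0.6 -0.3 -0.8] gap 0.2
  delta [1.5 2.  4.4]
[280 249   9   8  54] [284.07407407 252.57407407] [578.35619596 -58.46586187   9.        ]
```

Call:
{"api": "play_rows", "payload": {"rows": [{"delta_pos": [1.2,0,2],"rot": [0,0,0],"gripper": 0},{"delta_pos": [1.2,0,2],"rot": [0,0,0],"gripper": 0.4},{"delta_pos": [1.2,0,2],"rot": [0,0,0],"gripper": 0.5},{"delta_pos": [1.2,0,2],"rot": [0,0,0],"gripper": 0.5}]}}

```text
time: 15.8
ee_pos: [450.7, -84.2, 3.2]
tool_rot: [0.707, -0.0, 0.707, 0.0]
force: [1.0, 0.9, -1.0]
finger_gap: 0.5
```

Call:
{"api": "play_rows", "payload": {"rows": [{"delta_pos": [-15,0,0],"rot": [0,0,0],"gripper": 0.5},{"delta_pos": [-50,0,0],"rot": [0,0,0],"gripper": 0.5},{"delta_pos": [-95,0,-30],"rot": [0,0,0],"gripper": 0.5},{"delta_pos": [-140,0,-70],"rot": [0,0,0],"gripper": 0.5},{"delta_pos": [-160,0,-100],"rot": [0,0,0],"gripper": 0.5}]}}

```text
time: 16.3
ee_pos: [350.8, -84.4, 165.2]
tool_rot: [0.708, -0.001, 0.706, 0.0]
force: [0.5, -0.2, 0.1]
finger_gap: 0.502
```

Call:
{"api": "play_rows", "payload": {"rows": [{"delta_pos": [0,0,0],"rot": [0,0,0],"gripper": 0.5},{"delta_pos": [0,0,0],"rot": [0,0,0],"gripper": 0.5},{"delta_pos": [0,0,0],"rot": [0,0,0],"gripper": 0.5}]}}

```text
time: 16.6
ee_pos: [350.8, -84.2, 162.7]
tool_rot: [0.707, -0.0, 0.707, 0.0]
force: [-0.5, -0.3, 0.7]
finger_gap: 0.5
```

Run:
```python
from h import *
s,cs=snap('scene','s8.png'); t,c=snap('top','t8.png'); print(monitor.observe()['ee_pos'],monitor.observe()['force'])
for im,cc in((s,cs),(t,c)):
    m=cv2.inRange(cv2.cvtColor(im,cv2.COLOR_BGR2HSV),(110,120,50),(130,255,255))
    n,l,st,ce=cv2.connectedComponentsWithStats(m)
    for i in range(1,n):
        p=onz(cc,ce[i],9)
        if 10<st[i,4]<120 : print(st[i],ce[i],p.round(1))
print('hook pred top',proj(c,(593,-84,6)),'scene',proj(cs,(593,-84,6)))
b=t[100:260,110:390]; a=s[110:310,180:430]
cv2.imwrite('pics/c8.png',np.vstack([cv2.resize(b,(560,320)),cv2.resize(a,(350,280)) if 0 else cv2.copyMakeBorder(cv2.resize(a,(350,280)),0,0,0,210,cv2.BORDER_CONSTANT)]))
```

```text
[350.46308031 -84.0612168  162.15315896] [-0.63064703 -0.19525188  0.05606842]
[280 249   9   8  59] [283.91525424 252.69491525] [578.6 -59.    9. ]
[266 193   6   7  32] [268.375   196.21875] [577.  -55.5   9. ]
[387 240   3   4  12] [388.  241.5] [ 428.5 -435.4    9. ]
hook pred top [277.197845  191.3609158] scene [277.58254549 260.21845358]
```

View pics/c8.png

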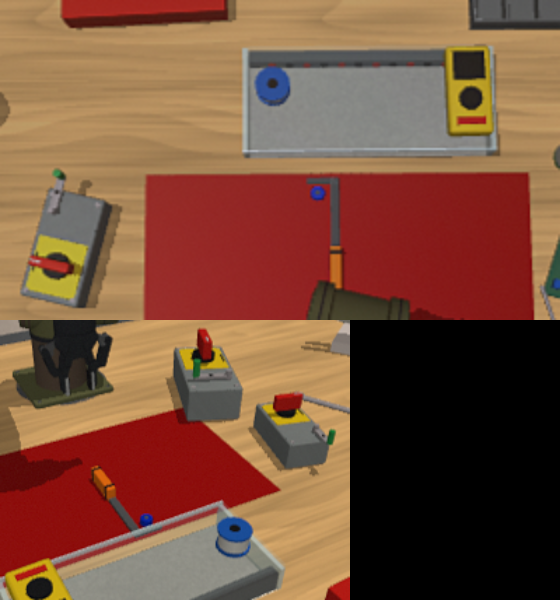

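The picture shows the handle across the box (off) and the hasp swung out. The nut is at about (577, -57), 61 mm in front of the riser, and the probe lies flat with its hook in front of the riser. The gripper is clear, so I'm handing in.

```bash
python3 -c "
from h import *
print(workorder.job_done())"
```

```text
the job is handed in; nothing more can be done
None
```

The job is done and handed in at about 17 s of the 54 s allowed; no verdict is reported.

- **Isolator:** I turned the smaller isolator's handle about 92° to its stop. The wrist moment rose to about 1 N m there, and the last picture shows the bar across the box.
- **Hasp:** I swung it about 85–90° to its stop, where about 12 N pushed back. The last picture shows it out beyond the box's far end.
- **Nut:** I slid the probe in beside it, hooked behind it and dragged it out. The top and scene views put its centre at (577, -56) and (579, -59) mm, about 60 mm in front of the riser's front edge. The gripper stayed about 130 mm away from it.
- **Probe:** It is released and lies on the bench with its hook about 40 mm in front of the riser. That figure comes from the arm's pose at release, and the picture agrees. The hook was never planned within about 70 mm of the terminal strip.
- **Bystanders:** The meter and spool look unmoved. The board's blue part is within about 3 mm of where it was. The bottle lies mostly outside the final crop and I did not check it by eye, but the arm never went near it.

The scene and top views agreed to about 2–4 mm. No check failed.

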